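# Close the guard of the loaded capsule mixer

## Robot

A 7-joint arm with a two-finger parallel gripper is mounted at the origin on the work surface. World frame = base frame: x ahead of the robot, y to its left, z up, the work surface at z = 0. Lengths are in m, angles in degrees, forces in N, time in s.
With the tool pointing down it reaches from about 0.4 to 0.875 m from the base axis. Payload 4.4 kg.
Tool frame: the origin (TCP) lies on the centre line of the jaws, within the pads' length; the fingertips stand 14 mm ahead of it and the grasp point (between the pads) lies 5 mm behind it; z points along the fingers, y is the line along which they close (so a half turn about z gives the same grasp; the last joint's range is limited). The gripper opens to 85 mm and grips with 20 to 120 N. Pads are 22 mm wide; open, the fingers measure 114 mm over their backs; the gripper's body (76 mm by 85 mm) begins 54 mm behind the grasp point. The pads swing forward as they close: fully open they stand 13 mm farther back than shut.
Start: joints at [71.975, 36.005, 2.206, 86.941, -1.547, 57.084, -1.146], TCP at [0.16, -0.63, 0.245] pointing down, gripper open.
Joint ranges: [-175.42, 175.42], [-21.48, 121.26], [-71.46, 75.88], [10.55, 141.38], [-63.04, 243.04], [13.31, 113.54], [-168.57, 168.57]. Speed limits (degrees/s): [147.25, 147.25, 180, 180, 180, 180, 180].

## Interface

Orientations are given as [roll, pitch, yaw] about the fixed x, y, z axes, in that order (R = Rz(yaw) Ry(pitch) Rx(roll)).
In Python, from plant import ctrl, optics, close_job gives the robot as it stands.
- The arm moves only by the shell command python3 -m pendant 'ROWS' [FORCE]. ROWS is JSON, a list of rows, each a list of 3 entries, a list of its own where there are three numbers: the shift along the world's x, y, z in m, then the turn, a rotation vector about the world's x, y, z in degrees, then the opening in per cent of the stroke, from 0 (shut) to 100 (fully open). A call has 1 to 10 rows; each row shifts and turns the commanded pose from where the row before left it; what a row does not reach is not made up. A row lasts 1/10 s, in which the tool goes at most 50 mm and 8.59 degrees, less where a joint would pass 70% of its speed; a pose out of reach is approached as far as the arm can. A call with a gripper value outside its range is refused whole. The fingers move at their own pace and stop on an object; FORCE is the grip in N (left out, the last holds). Time passes only in rows, so rows that do not move let the fingers close. It gives the time, the measured TCP pose, the force, the opening and the grip force at its end, in the units of the state.
- ctrl.get_state(): the state, without advancing time (a new reading comes with each control period).
- optics.grab_frame(name): name is "side" or "top" or "wrist"; returns a dict with "pixels" (384x512x3 uint8, blue, green, red), "fx", "fy", "cx", "cy" (pixels), "k1" (the pictures are not rectified: a ray, as slopes to the right and down, at radius r is drawn at 1 + k1 r^2 times it, then the intrinsics apply), "world_to_cam" (4x4, takes a point from world to camera coordinates). Camera axes: x right, y up, looking along -z (the intrinsics and any distortion apply to the point x, -y, -z); pixel columns grow to the right and rows downward; lengths in m; the calibration is good to about 2 mm. A picture is of the moment at which its call begins. There is no depth.
- close_job(): hands the job in; it is judged then, once.
The state is a dict: "time_s": time; "joint_pos": joint angles; "joint_vel": joint speeds; "joint_efforts": joint torques, N m; "ee_pos": TCP position; "eef_rot": TCP orientation; "contact_force": force on the tool from outside, world axes, zero at the start; "moment": the same for the moment, N m; "grip_width": finger opening in m; "grasp_force": force on a finger pad.
Only numpy, scipy, OpenCV 4.12 (cv2) and the standard library are available. Lean on these libraries where they do the work, as an engineer would, in place of code of your own. Each camera call takes 0.05 s, during which the arm holds its last target. There are 200 camera calls.

## Task

One of the two cream mixers on the counter has an orange cartridge in its cradle. Lower that mixer's clear hinged guard gently until it is fully closed, with the cartridge still in its cradle. Leave the empty mixer's guard standing open as it is.

Things in the scene. Friction and masses are not known exactly. Their poses are not given: they have to be found in the camera images.
- guard_loaded (a joint): Opening angle (rad) of the clear guard (158 long, 120 wide, 32 mm deep, 0.2 kg) on the mixer with the orange cartridge: 0 = fully closed on its stop, positive = swung up; starts at 0.75 to 1.05. Its stiff hinge, level along the rear of the mixer's top, holds it at any angle; 1 to 3 N square to its blue press pad moves it down, so closed fingers can push it down from above.
- pad_loaded (a point): Centre of the outer face of the blue press pad (30 x 60 mm) near that guard's front edge. Turns with the guard: y along the hinge, z square out of the guard's top, x in its plane towards the hinge. In these axes the hinge line is at x = +140 mm, z = -36 mm, and the guard's front edge at x = -20 mm. Closed, the pad is level, 36 mm above the hinge line.
- mixer_loaded: The cream mixer with the cartridge: 220 mm deep (x), 140 wide (y), 100 high without guard, fixed on a grey riser that lifts it 10 to 80 mm. Origin under its middle, z up, x from its low dark keypad (towards the robot) to its rear. Hinge line at x = +100, z = 100 mm. In the same row: an identical empty mixer and a yellow storage box (125 mm high); spray bottle, tape roll and cup farther back.
- cartridge: Orange cylinder, 20 mm diameter, 50 mm long, about 25 g, lying across the aluminium cradle (10 mm high) on the loaded mixer's top, 125 mm in front of the hinge; the closing guard clears it. Origin at the middle of its underside.
- pad_empty (a point): Centre of the outer face of the blue press pad on the guard of the other, empty mixer, an identical machine (axes as for pad_loaded). This guard also stands open, at 0.75 to 1.05 rad, and is to be left so.

How it is judged:
By the outcome, as a careful person would: the job done as asked, in the order asked, and still so for the second after the job is handed in, with the robot touching nothing.
It also fails if it takes over 40 s, if anything falls off the work surface, if the arm or the gripper's body presses on something with over 40 N, if the wrist force passes 120 N, or if a joint passes its speed limit or range.

## Working session

There is one attempt and no reset: what is moved stays moved. The work goes in short steps, Python scripts to look and compute and a shell command to move; the robot and the scene stay as the last step left them, time stands still between calls to the robot, and variables do not carry over. Pictures are saved under pics/ and viewed, at most 10 in all, crops included, and the job is handed in when it is done.

```bash
mkdir -p pics
python3 - <<'E'
from plant import ctrl, optics
import cv2,numpy as np
for n in("side","top"):
    f=optics.grab_frame(n); cv2.imwrite(f"pics/{n}0.png",f["pixels"])
    print(n,f["fx"],f["cx"],f["cy"],f["k1"]); print(np.round(f["world_to_cam"],3))
s=ctrl.get_state(); print(s["time_s"],s["ee_pos"],s["eef_rot"],s["contact_force"],s["grip_width"])
E
```

```text
side 377.0057203388573 260.1765166155032 192.1431184545758 -0.03012596083454358
[[-0.733 -0.68  -0.005  0.413]
 [ 0.54  -0.587  0.603 -0.39 ]
 [-0.413  0.439  0.798 -0.654]
 [ 0.     0.     0.     1.   ]]
top 411.40221581808527 247.97753739616377 179.71580992594477 -0.1393292954037166
[[ 0.006 -1.    -0.008 -0.002]
 [ 0.986  0.004  0.164 -0.578]
 [-0.164 -0.009  0.986 -0.953]
 [ 0.     0.     0.     1.   ]]
0.1 [ 0.15996748 -0.62945111  0.244455  ] [-1.79900587e+02 -1.50787025e-03  1.42555006e+01] [-0.23213683 -0.21320023  0.14948202] 0.08561549446354795
```

View pics/side0.png

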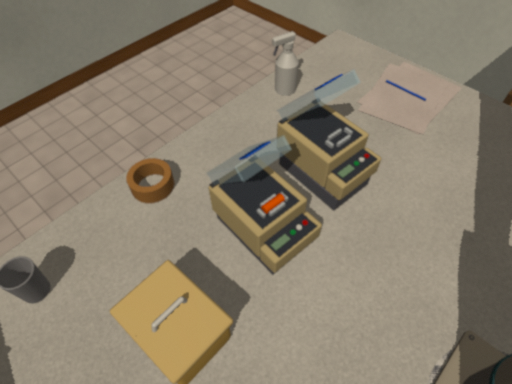

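View pics/top0.png

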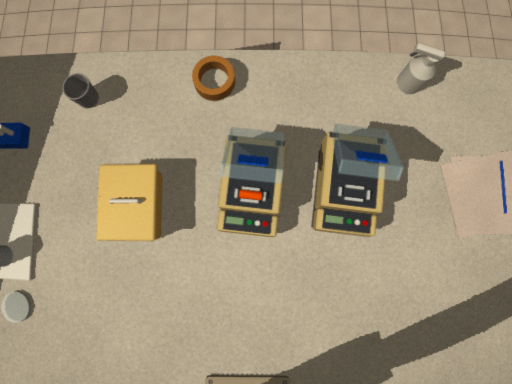

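Both views show the loaded mixer in the middle: cartridge at about (250,196) in top and (273,204) in side. Its blue pad is at (252,160) in top and (255,151) in side. The empty mixer is to its right, at smaller y. Next I triangulate.

```bash
cat > h.py <<'E'
import cv2,numpy as np
from plant import ctrl, optics
def ray(f,p):
    K=np.array([[f["fx"],0,f["cx"]],[0,f["fy"],f["cy"]],[0,0,1]])
    u=cv2.undistortPoints(np.array([[p]],float),K,np.array([f["k1"],0,0,0]))[0,0]
    W=f["world_to_cam"]; R=W[:3,:3]; d=R.T@[u[0],-u[1],-1]
    return -R.T@W[:3,3], d/np.linalg.norm(d)
def tri(a,b):
    (o,d),(q,e)=a,b
    s=np.linalg.lstsq(np.c_[d,-e],q-o,rcond=None)[0]
    A,B=o+s[0]*d,q+s[1]*e
    return (A+B)/2,np.linalg.norm(A-B)
def blobs(f,lo,hi,amin=20):
    m=cv2.inRange(cv2.cvtColor(f["pixels"],cv2.COLOR_BGR2HSV),lo,hi)
    c=cv2.findContours(m,cv2.RETR_EXTERNAL,cv2.CHAIN_APPROX_NONE)[0]
    out=[]
    for k in c:
        M=cv2.moments(k)
        if M["m00"]>=amin: out.append((np.array([M["m10"],M["m01"]])/M["m00"],M["m00"],cv2.minAreaRect(k)))
    return sorted(out,key=lambda t:t[0][0])
BLUE=((105,150,50),(130,255,255)); OR=((3,200,150),(12,255,255))
E
python3 - <<'E'
from h import *
F={n:optics.grab_frame(n) for n in("side","top")}
for n in F:
    for nm,c in(("blue",BLUE),("or",OR)):
        for b in blobs(F[n],*c): print(n,nm,np.round(b[0],1),b[1],np.round(b[2][0],1),np.round(b[2][1],1),round(b[2][2],1), np.round(cv2.boxPoints(b[2])).astype(int).tolist())
im=[cv2.resize(F["side"]["pixels"][120:280,190:350],None,fx=3.5,fy=3.5,interpolation=2)[:,:400*1],cv2.resize(F["top"]["pixels"][110:270,190:300],None,fx=3.5,fy=3.5,interpolation=2)]
cv2.imwrite("pics/crop1.png",np.hstack(im)); print(im[0].shape,im[1].shape)
E
```

```text
side blue [254.8 150. ] 37.0 [255.1 149.7] [ 2.3 30. ] 57.5 [[242, 157], [267, 141], [268, 143], [243, 159]]
side or [273.  202.4] 143.0 [272.9 202.4] [ 7.5 22.7] 55.3 [[261, 206], [280, 193], [284, 199], [266, 212]]
top blue [ 15.3 136.1] 528.5 [ 14.5 135. ] [24. 29.] 90.0 [[0, 123], [29, 123], [29, 147], [0, 147]]
top blue [252.6 160. ] 237.5 [252.3 159.9] [30.3  9.4] 6.3 [[237, 163], [238, 154], [268, 157], [267, 166]]
top blue [370.7 156.5] 226.5 [371.  156.7] [33.2  8.8] 8.1 [[354, 159], [355, 150], [388, 155], [387, 163]]
top blue [503.  187.4] 51.5 [503. 187.] [50.2  2.2] 85.2 [[500, 162], [502, 162], [506, 212], [504, 212]]
top or [249.9 194.5] 144.5 [250.  194.5] [22.7  7.4] 7.1 [[238, 197], [239, 189], [262, 192], [261, 200]]
(560, 400, 3) (560, 385, 3)
```

View pics/crop1.png

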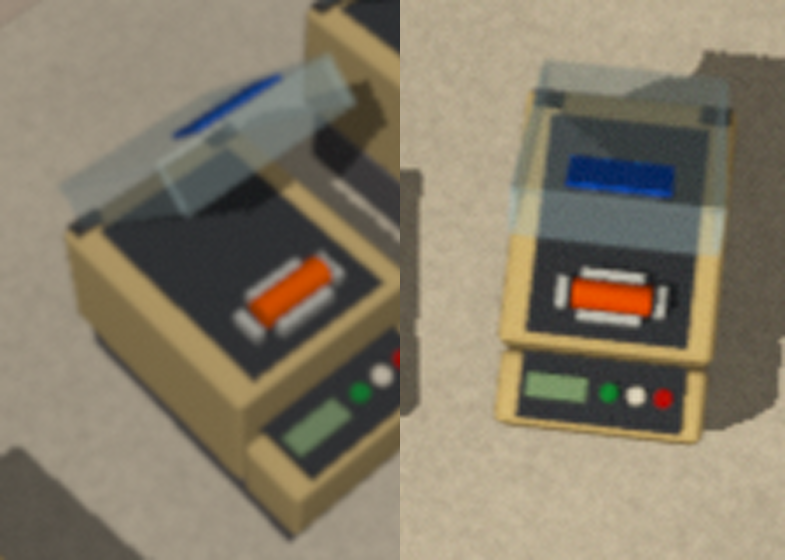

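Run:
```python
from h import *
F={n:optics.grab_frame(n) for n in("side","top")}
S=lambda p:ray(F["side"],p); T=lambda p:ray(F["top"],p)
pad,e=tri(S((254.9,149.8)),T((252.4,160))); print("pad",pad.round(4),e)
c,e=tri(S((273,202.4)),T((250,194.5))); print("cart",c.round(4),e)
# pad of the empty one: side pixel blue blob (dimmer)
for b in blobs(F["side"],(105,110,40),(130,255,255),8): print("side",b[0].round(1),b[1])
# yaw from cartridge long axis and pad long axis in the top view
def onz(r,z): return r[0]+r[1]*(z-r[0][2])/r[1][2]
for nm,a,b,z in(("cart",(238.5,193),(261.5,196),c[2]),("pad",(237.5,158.5),(267.5,161.5),pad[2])):
    d=onz(T(a),z)-onz(T(b),z); print(nm,d.round(4),"yaw",np.degrees(np.arctan2(-d[0],d[1])))
for nm,p in(("empty pad z .3",(371,156.5)),):
    print(nm,onz(T(p),pad[2]).round(3),onz(T(p),.22).round(3))
```

```text
pad [ 0.5843 -0.0093  0.2459] 7.0785173243812265e-06
cart [ 0.531  -0.0044  0.1325] 0.0005363766383572634
side [254.6 150.1] 59.0
side [328.7  81.4] 18.0
side [405.   89.6] 15.0
cart [0.0065 0.0509 0.    ] yaw -7.224167027983859
pad [0.0058 0.0589 0.    ] yaw -5.600442483345439
empty pad z .3 [ 0.593 -0.245  0.246] [ 0.599 -0.253  0.22 ]
```

Loaded pad is at (0.584, -0.009, 0.246). The mixer's yaw is about -6.5° and its hinge is near (0.655, -0.018, 0.12), which puts the guard at about 0.80 rad. I shut the fingers and travel high, in front of the empty mixer.

```bash
python3 -m pendant '[[[0,0,0.02],[0,0,0],0],[[0,0,0.035],[0,0,0],0],[[0.01,0.02,0.03],[0,0,-1],0],[[0.02,0.03,0.03],[0,0,-1],0],[[0.02,0.03,0.03],[0,0,-1],0],[[0.02,0.03,0.01],[0,0,-1],0],[[0.02,0.03,0],[0,0,-1],0],[[0.02,0.03,0],[0,0,-1],0],[[0.02,0.03,0],[0,0,-1],0],[[0.02,0.03,0],[0,0,-1],0]]' 20
python3 -m pendant '[[[0.02,0.03,0],[0,0,-1],0],[[0.02,0.03,0],[0,0,-1],0],[[0.02,0.03,0],[0,0,-1],0],[[0.02,0.03,0],[0,0,-1],0],[[0.02,0.03,0],[0,0,-1],0],[[0.02,0.03,0],[0,0,-1],0],[[0.02,0.03,0],[0,0,-1],0],[[0.02,0.03,0],[0,0,-1],0],[[0.02,0.03,0],[0,0,-1],0],[[0.02,0.03,0],[0,0,-1],0]]'
python3 - <<'E'
from plant import ctrl
s=ctrl.get_state();print(s["time_s"],s["ee_pos"],s["eef_rot"],s["contact_force"],s["grip_width"])
E
```

```text
time_s: 1.3
ee_pos: [0.3107, -0.3986, 0.4005]
eef_rot: [180.0, -0.0, 6.2]
contact_force: [0.3, -0.1, 0.8]
grip_width: 0.0002
grasp_force: 0.0
time_s: 2.3
ee_pos: [0.5106, -0.0987, 0.4005]
eef_rot: [180.0, -0.0, -3.8]
contact_force: [0.9, -0.8, 0.0]
grip_width: 0.0002
grasp_force: 0.0
2.3 [ 0.51061637 -0.09874926  0.40046119] [ 1.79988079e+02 -1.74582763e-02 -3.79653684e+00] [ 0.90894063 -0.83714584  0.04243374] 0.00022714881494465957
```

```bash
python3 -m pendant '[[[0.02,0.022,0],[0,0,-1],0],[[0.02,0.022,0],[0,0,-1],0],[[0.02,0.022,0],[0,0,-0.7],0],[[0.02,0.022,0],[0,0,0],0],[[0.002,0,-0.02],[0,0,0],0],[[0,0,-0.03],[0,0,0],0],[[0,0,-0.03],[0,0,0],0],[[0,0,-0.02],[0,0,0],0],[[0,0,-0.01],[0,0,0],0],[[0,0,0],[0,0,0],0]]'
python3 - <<'E'
from h import *
for n,a in(("side",(100,180)),("top",(110,190))):
    f=optics.grab_frame(n); 
    for b in blobs(f,(105,110,40),(130,255,255),8): print(n,b[0].round(1),b[1])
    globals()[n]=cv2.resize(f["pixels"][a[0]-20:a[0]+130,a[1]:a[1]+130],None,fx=3,fy=3,interpolation=2)
cv2.imwrite("pics/n2.png",np.hstack([side,top]))
E
```

```text
time_s: 3.3
ee_pos: [0.5914, -0.0121, 0.2892]
eef_rot: [180.0, 0.1, -6.4]
contact_force: [0.1, 0.1, 0.2]
grip_width: -0.0002
grasp_force: 0.0
side [254.6 150.1] 59.0
side [328.3  81.6] 35.0
top [ 15.4 136. ] 543.5
top [370.8 156.5] 252.0
top [503.  187.1] 68.0
```

View pics/n2.png

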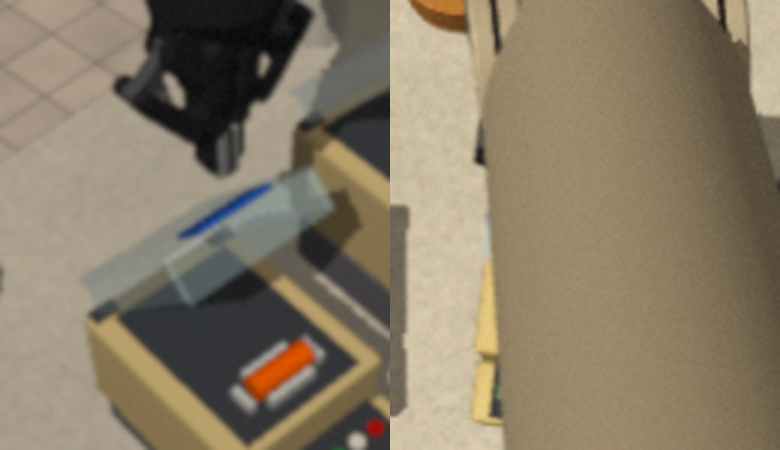

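The closed fingertips stand over the pad of the loaded guard, and the cartridge is in its cradle. I descend slowly to contact and begin the arc.

```bash
python3 -m pendant '[[[0,0,-0.006],[0,0,0],0],[[0,0,-0.006],[0,0,0],0],[[0,0,-0.006],[0,0,0],0],[[0,0,-0.004],[0,0,0],0],[[0,0,-0.003],[0,0,0],0],[[0,0,-0.003],[0,0,0],0]]'
python3 -m pendant '[[[-0.003,0.0003,-0.002],[0,0,0],0],[[-0.003,0.0003,-0.002],[0,0,0],0],[[-0.003,0.0003,-0.002],[0,0,0],0],[[-0.003,0.0003,-0.002],[0,0,0],0]]'
```

```text
time_s: 4.0
ee_pos: [0.5921, -0.012, 0.262]
eef_rot: [-180.0, 0.0, -6.4]
contact_force: [0.6, -0.0, 0.1]
grip_width: -0.0004
grasp_force: 0.0
time_s: 4.4
ee_pos: [0.5801, -0.0107, 0.2544]
eef_rot: [-180.0, -0.0, -6.4]
contact_force: [1.7, 0.6, 0.2]
grip_width: 0.0
grasp_force: 0.6
```

```bash
python3 -m pendant '[[[-0.0027,0.0003,-0.0028],[0,0,0],0],[[-0.0027,0.0003,-0.0028],[0,0,0],0],[[-0.0027,0.0003,-0.0028],[0,0,0],0],[[-0.0027,0.0003,-0.0028],[0,0,0],0],[[-0.0026,0.0003,-0.0026],[0,0,0],0],[[-0.0026,0.0003,-0.0026],[0,0,0],0],[[-0.0026,0.0003,-0.0026],[0,0,0],0],[[-0.0026,0.0003,-0.0026],[0,0,0],0]]'
python3 - <<'E'
from h import *
f=optics.grab_frame("side")
for b in blobs(f,(105,110,40),(130,255,255),8): print(b[0].round(1),b[1])
cv2.imwrite("pics/n3.png",cv2.resize(f["pixels"][80:240,180:350],None,fx=3,fy=3,interpolation=2))
E
```

```text
time_s: 5.2
ee_pos: [0.5586, -0.0084, 0.2324]
eef_rot: [180.0, 0.0, -6.4]
contact_force: [0.6, 0.0, 1.6]
grip_width: 0.0001
grasp_force: 0.7
[265.5 171.4] 198.5
[325.5  83.2] 21.0
```

View pics/n3.png

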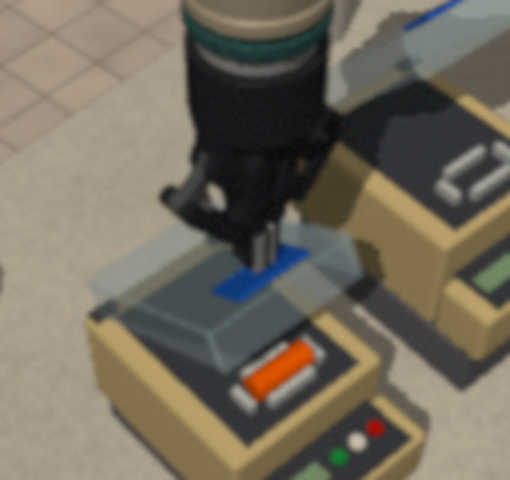

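The guard is following: its pad is under the fingertips near (265,171), the cartridge is undisturbed and the force is about 2 N. I continue the arc.

```bash
python3 -m pendant '[[[-0.0023,0.0003,-0.0028],[0,0,0],0],[[-0.0023,0.0003,-0.0028],[0,0,0],0],[[-0.0023,0.0003,-0.0028],[0,0,0],0],[[-0.0023,0.0003,-0.0028],[0,0,0],0],[[-0.002,0.0002,-0.003],[0,0,0],0],[[-0.002,0.0002,-0.003],[0,0,0],0],[[-0.002,0.0002,-0.003],[0,0,0],0],[[-0.002,0.0002,-0.003],[0,0,0],0],[[-0.0018,0.0002,-0.0031],[0,0,0],0],[[-0.0018,0.0002,-0.0031],[0,0,0],0]]'
python3 -m pendant '[[[-0.0017,0.0002,-0.0032],[0,0,0],0],[[-0.0017,0.0002,-0.0032],[0,0,0],0],[[-0.0014,0.0002,-0.0033],[0,0,0],0],[[-0.0014,0.0002,-0.0033],[0,0,0],0],[[-0.0014,0.0002,-0.0033],[0,0,0],0],[[-0.0014,0.0002,-0.0033],[0,0,0],0]]'
```

```text
time_s: 6.25
ee_pos: [0.5379, -0.006, 0.203]
eef_rot: [180.0, 0.0, -6.4]
contact_force: [0.6, -0.4, 1.8]
grip_width: -0.0
grasp_force: 0.6
time_s: 6.85
ee_pos: [0.5291, -0.0048, 0.1834]
eef_rot: [180.0, -0.0, -6.4]
contact_force: [-0.6, -0.0, 0.3]
grip_width: 0.0003
grasp_force: 0.5
```

```bash
python3 -m pendant '[[[-0.001,0,-0.0025],[0,0,0],0],[[-0.001,0,-0.0025],[0,0,0],0],[[-0.001,0,-0.002],[0,0,0],0],[[-0.0005,0,-0.0015],[0,0,0],0],[[0,0,-0.001],[0,0,0],0],[[0,0,-0.001],[0,0,0],0]]'
python3 -m pendant '[[[0,0,-0.0007],[0,0,0],0],[[0,0,-0.0007],[0,0,0],0]]'
python3 -m pendant '[[[0,0,-0.0007],[0,0,0],0],[[0,0,-0.0007],[0,0,0],0]]'
```

```text
time_s: 7.45
ee_pos: [0.5253, -0.0045, 0.1731]
eef_rot: [-180.0, 0.0, -6.4]
contact_force: [-1.1, 0.7, 1.5]
grip_width: -0.0003
grasp_force: 0.5
time_s: 7.65
ee_pos: [0.5253, -0.0047, 0.1717]
eef_rot: [180.0, 0.0, -6.4]
contact_force: [-1.1, 0.7, 1.3]
grip_width: 0.0001
grasp_force: 0.5
time_s: 7.85
ee_pos: [0.5254, -0.0049, 0.1703]
eef_rot: [180.0, 0.0, -6.4]
contact_force: [-1.7, 0.3, 0.3]
grip_width: -0.0001
grasp_force: 0.5
```

```bash
for i in 1 2 3; do :; done; python3 -m pendant '[[[0,0,-0.0007],[0,0,0],0],[[0,0,-0.0007],[0,0,0],0]]'
python3 -m pendant '[[[0,0,-0.0005],[0,0,0],0],[[0,0,0],[0,0,0],0]]'
```

```text
time_s: 8.05
ee_pos: [0.5255, -0.0049, 0.169]
eef_rot: [180.0, 0.0, -6.4]
contact_force: [-1.3, -1.4, 1.0]
grip_width: 0.0001
grasp_force: 0.5
time_s: 8.25
ee_pos: [0.5257, -0.0048, 0.1684]
eef_rot: [-180.0, -0.0, -6.4]
contact_force: [-0.4, -0.2, 0.8]
grip_width: -0.0001
grasp_force: 0.0
```

Still no stop reaction, so I go on in small steps.

```bash
python3 -m pendant '[[[0,0,-0.0007],[0,0,0],0],[[0,0,-0.0007],[0,0,0],0]]'
python3 -m pendant '[[[0,0,-0.0007],[0,0,0],0],[[0,0,-0.0007],[0,0,0],0]]'
python3 - <<'E'
from h import *
f=optics.grab_frame("side")
cv2.imwrite("pics/n4.png",cv2.resize(f["pixels"][60:240,180:370],None,fx=3,fy=3,interpolation=2))
E
```

```text
time_s: 8.45
ee_pos: [0.5259, -0.0048, 0.1681]
eef_rot: [180.0, -0.0, -6.5]
contact_force: [-2.5, -0.9, 15.1]
grip_width: -0.0001
grasp_force: 7.4
time_s: 8.65
ee_pos: [0.5259, -0.0048, 0.1679]
eef_rot: [180.0, -0.1, -6.5]
contact_force: [-6.0, 0.4, 25.0]
grip_width: 0.0003
grasp_force: 12.9
```

View pics/n4.png

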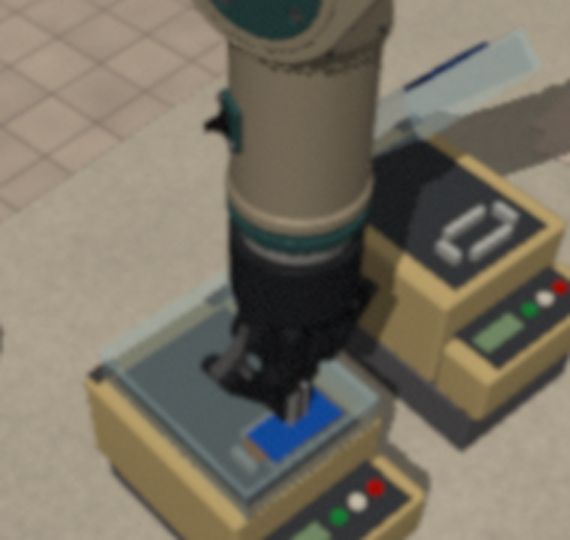

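The stop is reached: the force rose from 1 N to 25 N with no further travel, and the guard sits flush. I release straight up.

```bash
python3 -m pendant '[[[0,0,0.001],[0,0,0],0],[[0,0,0.001],[0,0,0],0],[[0,0,0.003],[0,0,0],0],[[0,0,0.01],[0,0,0],0],[[0,0,0.03],[0,0,0],0],[[0,0,0.04],[0,0,0],0],[[0,0,0.04],[0,0,0],0],[[0,0,0.04],[0,0,0],0],[[0,0,0.04],[0,0,0],0],[[0,0,0.03],[0,0,0],0]]'
python3 -m pendant '[[[0,0.03,0],[0,0,0],0],[[0,0.04,0],[0,0,0],0],[[0,0.04,0],[0,0,0],0],[[0,0.04,0],[0,0,0],0],[[0,0.04,0],[0,0,0],0],[[0,0.04,0],[0,0,0],0],[[0,0.03,0],[0,0,0],0],[[0,0,0],[0,0,0],0]]'
python3 - <<'E'
from h import *
F={n:optics.grab_frame(n) for n in("side","top")}
B={}
for n in F:
    for nm,c in(("blue",((105,110,40),(130,255,255))),("or",((3,150,100),(15,255,255)))):
        for b in blobs(F[n],*c,8): print(n,nm,b[0].round(1),b[1])
cv2.imwrite("pics/n5.png",np.hstack([cv2.resize(F["side"]["pixels"][50:240,190:380],(400,400),interpolation=2),cv2.resize(F["top"]["pixels"][100:290,215:405],(400,400),interpolation=2)]))
E
```

```text
time_s: 9.7
ee_pos: [0.526, -0.0047, 0.4041]
eef_rot: [-180.0, -0.2, -6.4]
contact_force: [0.3, 0.8, 0.2]
grip_width: 0.0003
grasp_force: 0.0
time_s: 10.5
ee_pos: [0.5239, 0.261, 0.4009]
eef_rot: [-179.8, 0.1, -6.0]
contact_force: [-0.9, -0.3, -0.3]
grip_width: -0.0002
grasp_force: 0.0
side blue [277.9 200.8] 357.5
side blue [396.6  85.6] 9.0
side or [153.  191.9] 187.0
side or [165.3 170.2] 64.5
side or [242.1   4.5] 88.0
side or [287.3  24.7] 222.5
top blue [248.9 199.7] 343.5
top blue [370.8 156.4] 225.0
top blue [502.9 186.1] 72.0
top or [213.   76.1] 1204.5
```

View pics/n5.png

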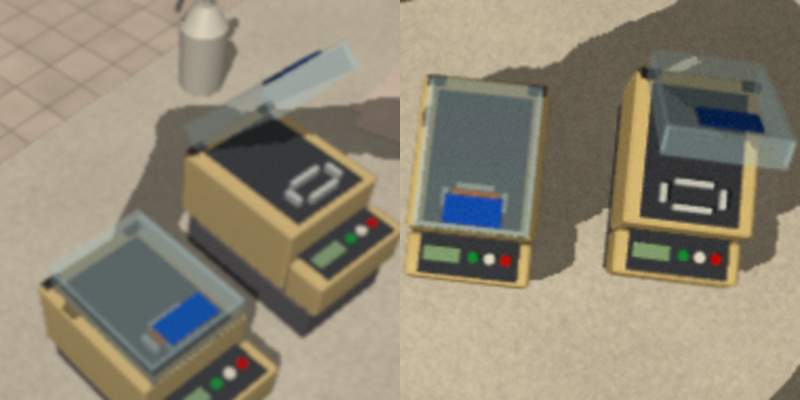

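The loaded guard lies flush. The cartridge's orange edge shows in the cradle beside the pad at top (249,200). The empty guard's pad is unmoved at (370.8,156.4).

```bash
python3 -c "from plant import close_job; print(close_job())"
```

```text
the job is handed in; nothing more can be done
None
```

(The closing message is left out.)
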